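Balance a raw casting on the painting stand and give it a burst of primer

TASK

First pull the cap off the spray can and stand it open side down on the bench. Then lift the lopsided casting level, gripped close to its balance point (it cannot be seen, but a trial lift will show which way to shift the grip), and set it down on the small head of the painting stand, broadside to the nozzle, so that it stays balanced there by itself. Only then press the can's nozzle right down for a moment to prime the casting and let it spring back up; leave the other things on the bench where they are.

Things in the scene. Friction and masses are not known exactly. Their poses are not given: they have to be found in the camera images.
- bracket: bare aluminium swing-arm casting, 200 long, 0.23 to 0.77 kg, lying flat: a straight rail between two upright round bosses. Origin: on the underside, midway between its ends; x along it towards the small boss, z up. The bosses are cored inside by differing amounts, which cannot be seen: the balance point lies on the centre line, anywhere from x = -45 to x = +43
- bulb_mid (a point): on the casting at x = 0, 28 above its underside: centre of the smooth round bulb, 16 diameter, along the rail's top edge, to be gripped across the rail; free for fingers from x = -56 to +64. Below it a web 8 thick and a foot flange 36 wide, 6 thick. Lifted lightly far from balance, the bulb turns in the fingers and the heavy end droops; a hard squeeze (50 N) holds it level
- large_boss (a point): centre of the top of the casting's large boss, 44 diameter, 44 tall, at x = -78 of the casting
- small_boss (a point): centre of the top of the casting's small boss, 36 diameter, 38 tall, at x = +82 of the casting
- stand: painting stand, fixed: round steel foot 100 diameter and 12 high, thin stem, and one small rubber-faced head, 34 along x by 24 along y, its flat top 70 above the bench. Origin: centre of the foot's underside. x points away from the can (the way the spray goes), y across the spray: the casting has to lie along this y
- stand_top (a point): centre of the top face of the stand's head, 70 above the bench
- can: white aerosol can, 53 diameter, fixed upright in a grey holder with a 110 square foot. Origin: centre of the holder's underside; x is the way the nozzle points, towards the stand. Its flat shoulder, on which the cap sits, is 164 above the bench; the 40 diameter collar inside the cap is 8 high; the bench within 150 of the can on the robot's side is free
- nozzle_top (a point): centre of the top of the can's nozzle button, 15 diameter, 196 above the bench when up, standing 18 above the valve cup; hidden under the cap at the start
- nozzle (a joint): how far the sprung nozzle is pressed down: 0 up, 0.004 m right down; it takes 3 N to start and 8 N at the bottom
- cap: white can cap, a round cup upside down, 48 diameter, 40 tall, wall 1.8, about 20 g, sitting loosely on the can's shoulder. Origin: centre of its open lower rim; z up to the closed top
- sanding_block: cork sanding block 65 x 110 x 34, a bystander; origin under its centre
- model_stool: white model stool 66 x 66 x 70, a bystander; origin under its centre
- engraver: green and black engraving pen lying down, 150 long, 28 wide and 26 high, a bystander; origin under its middle, x towards its tip
- pencil: pencil lying down, 180 long, a bystander; origin under its middle
- transformer: green and black transformer of the engraver, 110 x 85 x 85, a bystander; origin under its centre
There are look-alikes about, which are no part of the job. What is shaped like the bracket but yellow is not meant. Leave any red look-alike of the can alone.

How it is judged:
On the way, in this order (a step that is already met when the one before it is completed fails the run):
1. the cap is off the can and stands open side down on the bench, let go (height (world z) of cap below 0.006 m and angle between cap's own z axis and vertical below 0.1 rad and contact force between the fingers and cap below 0.1 N), for 0.2 s.
2. the casting is lifted clear of the bench, level (within 7 degrees) (height (world z) of bracket above 0.05 m and angle between bracket's own z axis and vertical below 0.12 rad and contact force between the fingers and bracket above 0.5 N), for 0.3 s.
3. the casting comes down on the stand's head, still gripped within 22 mm of the head's centre, so near its balance point (contact force between bracket and stand above 0.3 N and height (world z) of bracket above 0.064 m and angle between bracket's own z axis and vertical below 0.12 rad and contact force between the fingers and bracket above 0.3 N and horizontal distance between the grasp point and stand_top below 0.022 m).
4. with the casting balanced by itself on the stand, the nozzle is pressed right down (value of joint nozzle above 0.003 m and height (world z) of bracket above 0.064 m and angle between bracket's own z axis and vertical below 0.1 rad and contact force between the fingers and bracket below 0.1 N and contact force between bracket and stand above 1 N), for 0.1 s.
At the end, for the whole second after the job is handed in: The casting rests by itself on the head of the stand, level within 6 degrees, at rest, lying along the stand's y (across the spray) within 20 degrees; the nozzle is up again; the cap stands open side down on the bench (height (world z) of bracket between 0.064 and 0.076 m and angle between each of bracket, cap's own z axis and vertical below 0.1 rad and contact force between bracket and stand above 1 N and linear speed of bracket below 0.02 m/s and angle between the x axis of bracket and the y axis of stand, either way round below 0.35 rad and value of joint nozzle below 0.001 m and height (world z) of cap below 0.006 m); the robot touches nothing.
It fails at once if the nozzle is pressed while the casting is not on the stand (value of joint nozzle above 0.0025 m and contact force between bracket and stand below 0.1 N).
It fails at once if a bystander (sanding block, stool, engraver, pencil, transformer) is pushed more than 30 mm (distance of any of sanding_block, model_stool, engraver, pencil, transformer from where it was at the start of the episode above 0.03 m).
It also fails if it takes over 70 s, if anything falls off the work surface, if the arm or the gripper's body presses on something with over 40 N, if the wrist force passes 120 N, or if a joint passes its speed limit or range.

ROBOT

A 6-joint arm with a two-finger parallel gripper is mounted at the origin on the work surface. World frame = base frame: x ahead of the robot, y to its left, z up, the work surface at z = 0. Lengths are in m, angles in rad, forces in N, time in s.
With the tool pointing down it reaches from about 0.375 to 0.9 m from the base axis. Payload 3.1 kg.
Tool frame: the origin (TCP) lies midway between the tips of the shut fingers; the grasp point (between the pads) lies 19 mm behind it; z points along the fingers, y is the line along which they close (so a half turn about z gives the same grasp; the last joint's range is limited). The gripper opens to 85 mm and grips with 20 to 120 N. Pads are 22 mm wide; open, the fingers measure 114 mm over their backs; the gripper's body (76 mm by 85 mm) begins 54 mm behind the grasp point. The pads swing forward as they close: fully open they stand 13 mm farther back than shut.
Start: joints at [1.103, 0.527, 1.433, -0, 1.181, -0.178], TCP at [0.178, 0.599, 0.231] pointing down, gripper open.
Joint ranges: [-3.08, 3.08], [-0.75, 2.2], [0.22, 2.44], [-1.43, 4.57], [0, 2.65], [-2.85, 2.85]. Speed limits (rad/s): [2.79, 2.79, 3.14, 3.14, 3.14, 3.14].

INTERFACE

Orientations are given as a unit quaternion [x, y, z, w].
In Python, from station import manip gives the robot as it stands. The module is installed in compiled form; this text tells all that it offers.
- The arm moves only by the tool apply_moves, never from a script. Its arguments are lists of equal length, an entry for each row: "claw": the gripper's target within -1 to 1 (fully open at 1, half-way at 0, shut at -1); "travel": the shift along the tool's x, y, z scaled (see below), a list of three; "turn": the turn, a rotation vector about the tool's x, y, z scaled (see below), a list of three. In form: {"claw": [claw, ...], "travel": [[dx, dy, dz], ...], "turn": [[rx, ry, rz], ...]}. A call has 1 to 5 rows; each row is the pose to reach, as a shift and turn from the pose commanded when the call began, along the tool's axes at that moment, turning the shorter way round; what a row does not reach only later rows make up. The controller multiplies each number of a shift by 800 mm and each number of a turn by 180 degrees. A row lasts 1/12 s, in which the tool goes at most 41.7 mm and 7.16 degrees, less where a joint would pass 70% of its speed; a pose out of reach is approached as far as the arm can. A call with a number of a shift or a turn outside -1 to 1 is refused whole. A call with a gripper value outside its range is refused whole. The fingers move at their own pace and stop on an object; "newtons" is the grip in N (left out, the last holds). Time passes only in rows, so rows that repeat a pose let the fingers close. It gives the time, the measured TCP pose, the force, the opening and the grip force at its end, in the units of the state.
- manip.sense(): the state, without advancing time (a new reading comes with each control period).
- manip.snapshot(name): name is "side" or "top" or "wrist"; returns a dict with "pixels" (420x560x3 uint8, red, green, blue), "depth" (420x560 float32, m along the optical axis (not along the pixel's ray), 0 where there is no reading), "intrinsics" (3x3 intrinsics, pixels), "R" (3x3) and "t" (3): a world point X has camera coordinates R X + t. Camera axes: x right, y down, z forward; pixel columns grow to the right and rows downward; lengths in m; the calibration is good to about 2 mm. A picture is of the moment at which its call begins.
- manip.sign_off(): hands the job in; it is judged then, once.
The state is a dict: "t": time; "q": joint angles; "qd": joint speeds; "tau": joint torques, N m; "tcp_pos": TCP position; "tool_rot": TCP orientation; "force": force on the tool from outside, world axes, zero at the start; "ft_torque": the same for the moment, N m; "finger_gap": opening from 0.0 (shut) to 1.0 (fully open); "gripper_force": force on a finger pad.
Only numpy, scipy, OpenCV 4.12 (cv2) and the standard library are available. Lean on these libraries where they do the work, as an engineer would, in place of code of your own. Each camera call takes 0.05 s, during which the arm holds its last target. There are 200 camera calls.

## Working session

There is one attempt and no reset: what is moved stays moved. The work goes in short steps, Python scripts to look and compute and a tool call to move; the robot and the scene stay as the last step left them, time stands still between calls to the robot, and variables do not carry over. Pictures are saved under pics/ and viewed, at most 10 in all, crops included, and the job is handed in when it is done.

Besides the shell and the picture viewer there is one more tool, called by a JSON object that holds its "method" and its "body". apply_moves: Moves the arm, as the interface text tells. Shifts and turns lie within -1 to 1; 1 stands for 800 mm of shift or 180 degrees of turn. Its arguments: {"type":"object","properties":{"claw":{"type":"array","items":{"type":"number"}},"travel":{"type":"array","items":{"type":"array","items":{"type":"number"}}},"turn":{"type":"array","items":{"type":"array","items":{"type":"number"}}},"newtons":{"type":"number"}},"required":["claw","travel","turn"]}

```bash
mkdir -p pics
cat > h.py <<'E'
import numpy as np, cv2
from station import manip
def snap(n,f=None):
    s=manip.snapshot(n)
    np.savez('/tmp/%s.npz'%(f or n),**s)
    if f: cv2.imwrite('pics/%s.png'%f,s['pixels'][:,:,::-1])
    return s
def load(f): return np.load('/tmp/%s.npz'%f)
def cloud(s):
    d=s['depth'].astype(float); K=s['intrinsics']
    v,u=np.mgrid[:d.shape[0],:d.shape[1]]
    c=np.stack([(u-K[0,2])/K[0,0]*d,(v-K[1,2])/K[1,1]*d,d],-1)
    P=(c-s['t'])@s['R']; P[d==0]=np.nan
    return P
def ray(s,u,v,z):
    r=s['R'].T@np.linalg.inv(s['intrinsics'])@np.array([u,v,1.]); o=-s['R'].T@s['t']
    return o+r*(z-o[2])/r[2]
E
python3 - <<'E'
from h import *
a=snap('top','top1');b=snap('side','side1')
print(manip.sense()); 
for s in(a,b): print(-s['R'].T@s['t'],s['R'][2])
E
```

```text
{'t': 0.1, 'q': array([ 1.10351578e+00,  5.28370535e-01,  1.43377363e+00, -1.45851412e-08,
        1.18138456e+00, -1.78492834e-01]), 'qd': array([-3.52701813e-05, -3.34442220e-03, -3.29205891e-03,  7.25008332e-04,
       -5.46428524e-04, -5.37380977e-04]), 'tau': array([-1.05690528e-03, -4.43305671e+01, -1.78585303e+01, -3.08379358e-04,
        3.89046516e-03, -1.27917542e-05]), 'tcp_pos': array([0.17766954, 0.59854978, 0.23043327]), 'tool_rot': array([ 1.43892550e-01,  9.89592844e-01, -9.18010950e-04, -3.07155851e-04]), 'force': array([ 0.94746613,  0.18944104, -0.51163905]), 'ft_torque': array([-0.04425522,  0.0072532 ,  0.00977105]), 'gripper_force': 0.0, 'finger_gap': 0.9991790116498409}
[ 0.40805036 -0.04842868  1.38551754] [ 0.09698401 -0.02370192 -0.99500368]
[ 0.30662225 -0.78921549  0.77390564] [ 0.22076176  0.72806928 -0.64898333]
```

View pics/top1.png

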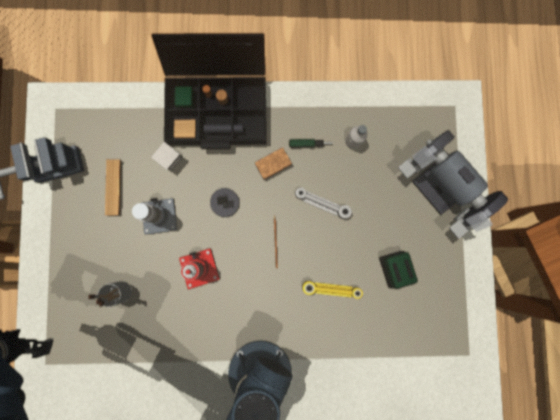

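View pics/side1.png

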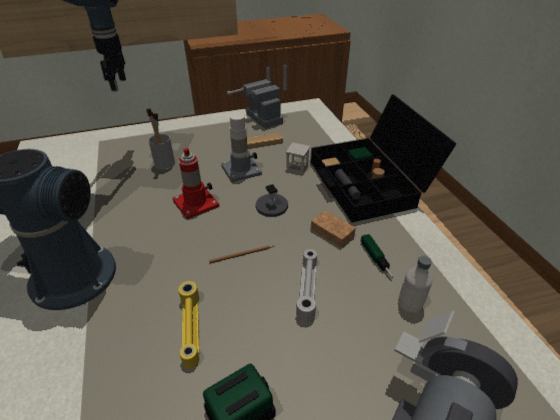

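The top view shows the white cap at about (141,211), the stand at (225,202), the grey casting from (300,192) to (346,212), the red can at (198,268) and the yellow casting at (333,290). The side view agrees: cap at (237,120), stand at (271,200), casting from (310,258) to (307,308).

Run:
```python
from h import *
for n in('top1','side1'):
    s=load(n);P=cloud(s)
    def reg(name,box,z0,z1,xy=None):
        u0,u1,v0,v1=box
        Q=P[v0:v1,u0:u1].reshape(-1,3)
        m=(Q[:,2]>z0)&(Q[:,2]<z1)
        if xy: m&=(np.hypot(Q[:,0]-xy[0],Q[:,1]-xy[1])<xy[2])
        Q=Q[m]
        if len(Q)<4: print(n,name,len(Q));return
        (c,wh,a)=cv2.minAreaRect(Q[:,:2].astype(np.float32))
        print(n,name,len(Q),'mean',Q.mean(0).round(4),'min',Q.min(0).round(3),'max',Q.max(0).round(3),'rect',np.round(c,4),np.round(wh,3),round(a,1))
    B={'top1':dict(cap=(125,185,190,240),stand=(205,245,183,222),br=(290,358,180,225)),
       'side1':dict(cap=(218,265,105,182),stand=(250,292,180,220),br=(294,322,245,325))}[n]
    reg('captop',B['cap'],.192,.23)
    reg('holder',B['cap'],.005,.05)
    reg('standhead',B['stand'],.06,.08)
    reg('standfoot',B['stand'],.008,.016)
    reg('bracket',B['br'],.012,.06)
    reg('br hi',B['br'],.034,.06)
    reg('all cap',B['cap'],.1,.4)
```

```text
top1 captop 223 mean [0.5193 0.3323 0.2042] min [0.497 0.31  0.192] max [0.542 0.357 0.211] rect [0.5196 0.3334] [0.046 0.045] 34.2
top1 holder 811 mean [0.5183 0.3254 0.0146] min [0.442 0.248 0.005] max [0.611 0.449 0.05 ] rect [0.5268 0.3482] [0.201 0.167] 89.3
top1 standhead 82 mean [0.5638 0.113  0.0702] min [0.552 0.096 0.06 ] max [0.576 0.129 0.078] rect [0.5638 0.113 ] [0.023 0.033] 1.7
top1 standfoot 493 mean [0.5628 0.1125 0.0124] min [0.514 0.046 0.008] max [0.624 0.161 0.016] rect [0.5703 0.1086] [0.1   0.113] 55.5
top1 bracket 423 mean [ 0.5519 -0.2255  0.0381] min [ 0.503 -0.311  0.012] max [ 0.607 -0.127  0.052] rect [ 0.5545 -0.2189] [0.197 0.041] 66.6
top1 br hi 340 mean [ 0.5511 -0.2297  0.0406] min [ 0.503 -0.311  0.034] max [ 0.607 -0.13   0.052] rect [ 0.5546 -0.2192] [0.197 0.041] 66.6
top1 all cap 407 mean [0.5171 0.3249 0.1799] min [0.493 0.307 0.1  ] max [0.545 0.357 0.211] rect [0.5187 0.3308] [0.049 0.049] 29.3
side1 captop 131 mean [0.5185 0.3293 0.2021] min [0.497 0.309 0.193] max [0.543 0.357 0.207] rect [0.5199 0.3332] [0.047 0.044] 75.4
side1 holder 1000 mean [0.5662 0.4288 0.0208] min [0.448 0.27  0.005] max [0.683 0.764 0.05 ] rect [0.5582 0.5144] [0.517 0.185] 73.9
side1 standhead 89 mean [0.5624 0.1123 0.0687] min [0.55  0.096 0.06 ] max [0.577 0.135 0.075] rect [0.563  0.1161] [0.026 0.04 ] 6.1
side1 standfoot 482 mean [0.5622 0.1093 0.0126] min [0.514 0.064 0.008] max [0.613 0.164 0.016] rect [0.5635 0.113 ] [0.099 0.098] 83.0
side1 bracket 802 mean [ 0.5461 -0.2404  0.0366] min [ 0.503 -0.312  0.012] max [ 0.607 -0.127  0.049] rect [ 0.5539 -0.218 ] [0.199 0.044] 67.3
side1 br hi 579 mean [ 0.547  -0.2381  0.0405] min [ 0.503 -0.312  0.034] max [ 0.607 -0.127  0.049] rect [ 0.5534 -0.2175] [0.199 0.043] 67.6
side1 all cap 553 mean [0.5161 0.3201 0.16  ] min [0.492 0.305 0.1  ] max [0.544 0.357 0.207] rect [0.5187 0.3309] [0.05  0.051] 36.4
```

```bash
cat >> h.py <<'E'
from scipy.spatial.transform import Rotation as Ro
def go(*targets):
    """targets: (x,y,z) or (x,y,z,yaw_deg of tool y axis, tool down); prints travel & turn from current pose"""
    s=manip.sense();R0=Ro.from_quat(s['tool_rot'])
    y=R0.as_matrix()[:,1];print('t',round(s['t'],2),'tcp',s['tcp_pos'].round(4),'yaw',round(np.degrees(np.arctan2(y[1],y[0])),1),'F',s['force'].round(2),'M',s['ft_torque'].round(3),'gap',round(s['finger_gap'],3),'gf',round(s['gripper_force'],2))
    for T in targets:
        d=R0.inv().apply(np.array(T[:3])-s['tcp_pos'])/.8
        yw=np.radians(T[3]) if len(T)>3 else np.arctan2(y[1],y[0])
        c,q=np.cos(yw),np.sin(yw)
        M=np.array([[-q,c,0],[c,q,0],[0,0,-1.]])
        M[:,0]=np.cross(M[:,1],M[:,2])
        r=(R0.inv()*Ro.from_matrix(M)).as_rotvec()/np.pi
        print(T,'travel',d.round(4).tolist(),'turn',r.round(4).tolist())
E
python3 - <<'E'
from h import *
go((.178,.599,.30),(.5195,.3333,.30))
s=load('top1');P=cloud(s)
Q=P[240:295,175:222].reshape(-1,3);Q=Q[Q[:,2]>.1];print('red',Q.mean(0),Q.min(0),Q.max(0))
for nm,b in(('endA',(290,312,180,203)),('endB',(335,358,200,225))):
    Q=P[b[2]:b[3],b[0]:b[1]].reshape(-1,3);Q=Q[(Q[:,2]>.025)&(Q[:,2]<.06)];print(nm,Q.mean(0).round(3),np.percentile(Q[:,2],[50,80,90]).round(4))
Q=P[285:320,90:150].reshape(-1,3);print('cup zmax',np.nanmax(Q[:,2]))
E
```

```text
t 0.1 tcp [0.1777 0.5985 0.2304] yaw 73.5 F [ 0.95  0.19 -0.51] M [-0.044  0.007  0.01 ] gap 0.999 gf 0.0
(0.178, 0.599, 0.3) travel [-0.0002, 0.0005, -0.087] turn [-0.0006, -0.0001, -0.0]
(0.5195, 0.3333, 0.3) travel [-0.504, -0.1963, -0.0868] turn [-0.0006, -0.0001, -0.0]
red [0.34383755 0.19278781 0.16501583] [0.31681107 0.17083005 0.10148493] [0.3690714  0.22328664 0.20072234]
endA [ 0.586 -0.151  0.037] [0.0373 0.0403 0.0419]
endB [ 0.525 -0.287  0.043] [0.0438 0.0467 0.0484]
cup zmax 0.22509289350983086
```

{"method": "apply_moves", "body": {"claw": [1,1,1,1,1], "travel": [[0,0,-0.05],[-0.04,-0.015,-0.087],[-0.504,-0.1963,-0.087],[-0.504,-0.1963,-0.087],[-0.504,-0.1963,-0.087]], "turn": [[0,0,0],[0,0,0],[0,0,0],[0,0,0],[0,0,0]]}}

```text
t: 0.52
tcp_pos: [0.3024, 0.5024, 0.2997]
tool_rot: [0.143, 0.99, 0.0, 0.0]
force: [0.3, 0.6, -1.2]
finger_gap: 1.009
gripper_force: 0.0
```

Run:
```python
from h import *
go((.5195,.3333,.30))
```

```text
t 0.52 tcp [0.3024 0.5024 0.2997] yaw 73.5 F [ 0.25  0.55 -1.15] M [ 0.002 -0.044  0.007] gap 1.009 gf 0.0
(0.5195, 0.3333, 0.3) travel [-0.3201, -0.1259, -0.0003] turn [0.0002, 0.0001, -0.0]
```

{"method": "apply_moves", "body": {"claw": [1,1,1,1,1], "travel": [[-0.32,-0.126,0],[-0.32,-0.126,0],[-0.32,-0.126,0],[-0.32,-0.126,0],[-0.32,-0.126,0]], "turn": [[0,0,0],[0,0,0],[0,0,0],[0,0,0],[0,0,0]]}}

```text
t: 0.93
tcp_pos: [0.4668, 0.3733, 0.2989]
tool_rot: [0.144, 0.99, -0.0, -0.0]
force: [-0.3, -0.2, -0.3]
finger_gap: 0.999
gripper_force: 0.0
```

Run:
```python
from h import *
go((.5195,.3333,.30))
```

```text
t 0.93 tcp [0.4668 0.3733 0.2989] yaw 73.4 F [-0.28 -0.16 -0.34] M [-0.017 -0.008 -0.02 ] gap 0.999 gf 0.0
(0.5195, 0.3333, 0.3) travel [-0.0774, -0.0292, -0.0014] turn [-0.0002, -0.0003, -0.0]
```

Over the cap, with settling rows, then a wrist check of its centre.

{"method": "apply_moves", "body": {"claw": [1,1,1,1], "travel": [[-0.077,-0.029,0],[-0.077,-0.029,0],[-0.077,-0.029,0.03],[-0.077,-0.029,0.03]], "turn": [[0,0,0],[0,0,0],[0,0,0],[0,0,0]]}}

```text
t: 1.27
tcp_pos: [0.5174, 0.3326, 0.2711]
tool_rot: [0.146, 0.989, -0.002, -0.004]
force: [-1.2, 0.2, -0.3]
finger_gap: 1.003
gripper_force: 0.0
```

Run:
```python
from h import *
w=snap('wrist','wrist1');P=cloud(w)
Q=P.reshape(-1,3);m=(Q[:,2]>.196)&(Q[:,2]<.212)&(np.hypot(Q[:,0]-.52,Q[:,1]-.333)<.04);Q=Q[m]
print(len(Q),cv2.minEnclosingCircle(Q[:,:2].astype(np.float32)),np.median(Q,0))
go((.5195,.3333,.174),(.5195,.3333,.26))
```

```text
4773 ((0.5197816491127014, 0.3350423276424408), 0.023810019716620445) [0.51834784 0.33563443 0.20474339]
t 1.32 tcp [0.5167 0.3337 0.2725] yaw 73.4 F [-0.48  0.71  0.14] M [-0.032  0.004 -0.029] gap 0.999 gf 0.0
(0.5195, 0.3333, 0.174) travel [-0.0042, 0.001, 0.1231] turn [-0.0014, -0.0019, -0.0]
(0.5195, 0.3333, 0.26) travel [-0.0036, 0.0006, 0.0156] turn [-0.0014, -0.0019, -0.0]
```

{"method": "apply_moves", "body": {"claw": [1,1,1,1,1], "travel": [[-0.004,0.002,0.03],[-0.004,0.002,0.07],[-0.004,0.002,0.11],[-0.004,0.002,0.123],[-0.004,0.002,0.123]], "turn": [[0,0,0],[0,0,0],[0,0,0],[0,0,0],[0,0,0]], "newtons": 20}}

```text
t: 1.73
tcp_pos: [0.5189, 0.3358, 0.1743]
tool_rot: [0.143, 0.99, -0.002, -0.003]
force: [0.0, -0.1, 0.6]
finger_gap: 1.0
gripper_force: 0.0
```

{"method": "apply_moves", "body": {"claw": [-0.3,-0.3,-0.3,-0.3,-0.3], "travel": [[0,0,0],[0,0,0],[0,0,0],[0,0,0],[0,0,0]], "turn": [[0,0,0],[0,0,0],[0,0,0],[0,0,0],[0,0,0]]}}

```text
t: 2.15
tcp_pos: [0.5229, 0.3364, 0.1793]
tool_rot: [0.144, 0.99, 0.001, 0.002]
force: [-0.7, -0.6, 6.5]
finger_gap: 0.538
gripper_force: 20.9
```

Run:
```python
from h import *
go((.52,.3333,.26),(.41,.31,.26))
```

```text
t 2.15 tcp [0.5229 0.3364 0.1793] yaw 73.5 F [-0.66 -0.55  6.48] M [-0.026  0.192 -0.016] gap 0.538 gf 20.87
(0.52, 0.3333, 0.26) travel [0.0021, -0.0045, -0.1008] turn [0.0009, 0.001, -0.0]
(0.41, 0.31, 0.26) travel [0.1256, -0.0716, -0.1014] turn [0.0009, 0.001, -0.0]
```

{"method": "apply_moves", "body": {"claw": [-0.3,-0.3,-0.3,-0.3,-0.3], "travel": [[0,0,-0.02],[0,0,-0.06],[0,0,-0.1],[0.04,-0.022,-0.11],[0.08,-0.045,-0.11]], "turn": [[0,0,0],[0,0,0],[0,0,0],[0,0,0],[0,0,0]]}}

```text
t: 2.57
tcp_pos: [0.4535, 0.3206, 0.269]
tool_rot: [0.145, 0.989, 0.003, 0.005]
force: [-0.7, -0.2, -0.9]
finger_gap: 0.536
gripper_force: 20.8
```

Run:
```python
from h import *
s=snap('side','side2')
cv2.imwrite('pics/c2.png',cv2.resize(s['pixels'][60:220,150:310,::-1],None,fx=3,fy=3))
go((.41,.31,.20),(.41,.31,.08))
```

```text
t 2.62 tcp [0.4395 0.3167 0.2651] yaw 73.5 F [-8.24 -3.68 -3.86] M [-0.11   0.324  0.043] gap 0.535 gf 20.81
(0.41, 0.31, 0.2) travel [0.0322, -0.0179, 0.0818] turn [-0.002, -0.0029, -0.0]
(0.41, 0.31, 0.08) travel [0.0308, -0.017, 0.2318] turn [-0.002, -0.0029, -0.0]
```

View pics/c2.png

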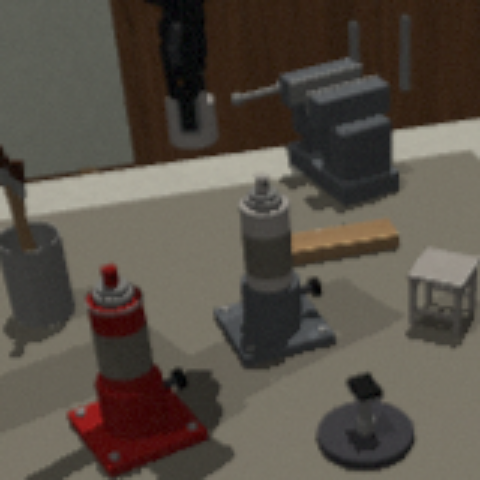

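The picture shows the cap held in the fingers at crop (190,115), and the can's nozzle bare at crop (262,185).

{"method": "apply_moves", "body": {"claw": [-0.3,-0.3,-0.3,-0.3,-0.3], "travel": [[0.031,-0.017,0.04],[0.031,-0.017,0.09],[0.031,-0.017,0.14],[0.031,-0.017,0.19],[0.031,-0.017,0.232]], "turn": [[0,0,0],[0,0,0],[0,0,0],[0,0,0],[0,0,0]]}}

```text
t: 3.03
tcp_pos: [0.4222, 0.3134, 0.0779]
tool_rot: [0.144, 0.99, 0.0, 0.0]
force: [0.9, 0.2, -0.2]
finger_gap: 0.538
gripper_force: 20.8
```

{"method": "apply_moves", "body": {"claw": [-0.3,-0.3,-0.3,-0.3,-0.3], "travel": [[0,0,0.03],[0,0,0.05],[0,0,0.06],[0,0,0.06],[0,0,0.06]], "turn": [[0,0,0],[0,0,0],[0,0,0],[0,0,0],[0,0,0]]}}

```text
t: 3.45
tcp_pos: [0.423, 0.3138, 0.0317]
tool_rot: [0.144, 0.99, 0.0, 0.0]
force: [-0.2, 0.5, 1.2]
finger_gap: 0.537
gripper_force: 20.8
```

Run:
```python
from h import *
s=snap('side')
P=cloud(s);Q=P.reshape(-1,3);m=(np.hypot(Q[:,0]-.41,Q[:,1]-.31)<.035)&(Q[:,2]>.004)&(Q[:,2]<.08)&(s['pixels'].reshape(-1,3).min(1)>110);Q=Q[m];print(len(Q),Q.min(0),Q.max(0))
go((.41,.31,.014),(.41,.31,.02))
```

```text
3 [0.43784741 0.30738355 0.05454352] [0.4416945  0.31927996 0.05845775]
t 3.5 tcp [0.4234 0.314  0.0323] yaw 73.5 F [-0.12 -0.31 -0.69] M [-0.008 -0.003  0.026] gap 0.536 gf 20.81
(0.41, 0.31, 0.014) travel [0.0147, -0.0096, 0.0228] turn [0.0004, 0.0005, -0.0]
(0.41, 0.31, 0.02) travel [0.0147, -0.0095, 0.0153] turn [0.0004, 0.0005, -0.0]
```

{"method": "apply_moves", "body": {"claw": [-0.3,-0.3,-0.3,-0.3], "travel": [[0.015,-0.009,0],[0.015,-0.009,0.014],[0.015,-0.009,0.017],[0.015,-0.009,0.017]], "turn": [[0,0,0],[0,0,0],[0,0,0],[0,0,0]]}}

```text
t: 3.83
tcp_pos: [0.4095, 0.3103, 0.0176]
tool_rot: [0.144, 0.99, 0.0, 0.0]
force: [0.1, 0.2, 0.8]
finger_gap: 0.535
gripper_force: 20.8
```

{"method": "apply_moves", "body": {"claw": [-0.3,-0.3,-0.3], "travel": [[0,0,0.003],[0,0,0.003],[0,0,0.003]], "turn": [[0,0,0],[0,0,0],[0,0,0]]}}

```text
t: 4.08
tcp_pos: [0.4096, 0.3103, 0.0154]
tool_rot: [0.144, 0.99, 0.0, 0.0]
force: [0.7, 0.4, 0.9]
finger_gap: 0.534
gripper_force: 20.8
```

Keep lowering by 1–2 mm until it touches.

{"method": "apply_moves", "body": {"claw": [-0.3,-0.3,-0.3], "travel": [[0,0,0.002],[0,0,0.002],[0,0,0.002]], "turn": [[0,0,0],[0,0,0],[0,0,0]]}}

```text
t: 4.33
tcp_pos: [0.4096, 0.3103, 0.0152]
tool_rot: [0.144, 0.99, 0.0, 0.001]
force: [-1.3, -1.5, 11.9]
finger_gap: 0.538
gripper_force: 21.9
```

{"method": "apply_moves", "body": {"claw": [-0.3,-0.3,-0.3], "travel": [[0,0,0.002],[0,0,0.002],[0,0,0.002]], "turn": [[0,0,0],[0,0,0],[0,0,0]]}}

```text
t: 4.58
tcp_pos: [0.4098, 0.3103, 0.0143]
tool_rot: [0.143, 0.99, 0.001, 0.001]
force: [-2.2, -2.7, 17.9]
finger_gap: 0.537
gripper_force: 22.7
```

{"method": "apply_moves", "body": {"claw": [-0.3,0.4,0.6,0.6,0.6], "travel": [[0,0,-0.002],[0,0,-0.003],[0,0,-0.003],[0,0,-0.003],[0,0,-0.003]], "turn": [[0,0,0],[0,0,0],[0,0,0],[0,0,0],[0,0,0]]}}

```text
t: 5.0
tcp_pos: [0.4088, 0.31, 0.0142]
tool_rot: [0.144, 0.99, -0.0, -0.0]
force: [-0.1, -0.5, 0.1]
finger_gap: 0.798
gripper_force: 0.0
```

{"method": "apply_moves", "body": {"claw": [0.6,0.6,0.6,0.6,0.6], "travel": [[0,0,-0.03],[0,0,-0.08],[0,0,-0.13],[0,0,-0.18],[0,0,-0.23]], "turn": [[0,0,0],[0,0,0],[0,0,0],[0,0,0],[0,0,0]]}}

```text
t: 5.42
tcp_pos: [0.4083, 0.3097, 0.1998]
tool_rot: [0.144, 0.99, -0.0, -0.001]
force: [1.0, 0.6, -1.2]
finger_gap: 0.798
gripper_force: 0.0
```

Run:
```python
from h import *
s=snap('wrist','wrist2')
P=cloud(s);Q=P.reshape(-1,3);m=(np.hypot(Q[:,0]-.41,Q[:,1]-.31)<.04)&(Q[:,2]>.03)&(Q[:,2]<.08);Q=Q[m];print(len(Q),cv2.minEnclosingCircle(Q[:,:2].astype(np.float32)),np.median(Q,0),Q[:,2].std())
# casting frame from top1: end caps
T=cloud(load('top1'))
go((.554,-.218,.30,67-90-.0),(.554,-.218,.30,-23+180))
```

```text
2475 ((0.4067396819591522, 0.3105577826499939), 0.0236598439514637) [0.40559706 0.31083373 0.04074604] 0.0013412143147861308
t 5.47 tcp [0.4128 0.3121 0.2073] yaw 73.5 F [ 1.25 -0.32  4.38] M [ 0.03  -0.012 -0.023] gap 0.8 gf 0.0
(0.554, -0.218, 0.3, -23.0) travel [-0.3588, -0.5841, -0.1174] turn [0.005, 0.0001, 0.536]
(0.554, -0.218, 0.3, 157) travel [-0.3588, -0.5841, -0.1174] turn [-0.0001, 0.0048, -0.464]
```

{"method": "apply_moves", "body": {"claw": [1,1,1,1,1], "travel": [[0,0,-0.05],[-0.01,-0.02,-0.1],[-0.36,-0.584,-0.117],[-0.36,-0.584,-0.117],[-0.36,-0.584,-0.117]], "turn": [[0,0,0.536],[0,0,0.536],[0,0,0.536],[0,0,0.536],[0,0,0.536]]}}

```text
t: 5.88
tcp_pos: [0.4449, 0.1718, 0.2807]
tool_rot: [0.443, 0.897, 0.0, 0.001]
force: [0.8, -0.2, -0.7]
finger_gap: 1.001
gripper_force: 0.0
```

Run:
```python
from h import *
go((.554,-.218,.30,-23))
```

```text
t 5.88 tcp [0.4449 0.1718 0.2807] yaw 37.4 F [ 0.81 -0.22 -0.66] M [ 0.04  -0.04   0.003] gap 1.001 gf 0.0
(0.554, -0.218, 0.3, -23) travel [-0.4698, -0.1878, -0.0239] turn [0.0005, 0.0, 0.3357]
```

{"method": "apply_moves", "body": {"claw": [1,1,1,1,1], "travel": [[-0.47,-0.188,-0.024],[-0.47,-0.188,-0.024],[-0.47,-0.188,-0.024],[-0.47,-0.188,-0.024],[-0.47,-0.188,-0.024]], "turn": [[0,0,0.336],[0,0,0.336],[0,0,0.336],[0,0,0.336],[0,0,0.336]]}}

```text
t: 6.3
tcp_pos: [0.5015, -0.0294, 0.2896]
tool_rot: [0.698, 0.716, -0.0, -0.0]
force: [1.3, 0.2, -0.3]
finger_gap: 1.0
gripper_force: 0.0
```

Run:
```python
from h import *
go((.554,-.218,.25,-23))
```

```text
t 6.3 tcp [ 0.5015 -0.0294  0.2896] yaw 1.5 F [ 1.33  0.22 -0.32] M [-0.002  0.     0.03 ] gap 1.0 gf 0.0
(0.554, -0.218, 0.25, -23) travel [-0.2374, 0.0597, 0.0493] turn [-0.0003, -0.0001, 0.1359]
```

{"method": "apply_moves", "body": {"claw": [1,1,1,1,1], "travel": [[-0.237,0.06,0.049],[-0.237,0.06,0.049],[-0.237,0.06,0.049],[-0.237,0.06,0.049],[-0.237,0.06,0.049]], "turn": [[0,0,0.136],[0,0,0.136],[0,0,0.136],[0,0,0.136],[0,0,0.136]]}}

```text
t: 6.72
tcp_pos: [0.5558, -0.2185, 0.2492]
tool_rot: [0.833, 0.553, -0.0, -0.0]
force: [1.0, 0.3, 0.5]
finger_gap: 0.999
gripper_force: 0.0
```

{"method": "apply_moves", "body": {"claw": [1,1], "travel": [[0,0,0],[0,0,0]], "turn": [[0,0,0],[0,0,0]]}}

```text
t: 6.88
tcp_pos: [0.5553, -0.217, 0.249]
tool_rot: [0.833, 0.553, -0.0, -0.001]
force: [0.1, 0.6, -0.5]
finger_gap: 0.997
gripper_force: 0.0
```

Run:
```python
from h import *
w=snap('wrist','wrist3')
go((.554,-.218,.15,-23))
P=cloud(w).reshape(-1,3);Q=P[(P[:,2]>.012)&(P[:,2]<.06)&(np.hypot(P[:,0]-.554,P[:,1]+.218)<.12)]
print(len(Q),cv2.minAreaRect(Q[:,:2].astype(np.float32)))
H=Q[Q[:,2]>.030];print('hi',cv2.minAreaRect(H[:,:2].astype(np.float32)))
a=np.radians(67);c=np.array([.554,-.218]);l=(H[:,:2]-c)@np.array([np.cos(a),np.sin(a)])
R=H[(np.abs(l)<50e-3)];l=(R[:,:2]-c)@np.array([np.cos(a),np.sin(a)]);n=(R[:,:2]-c)@np.array([-np.sin(a),np.cos(a)]);
p=np.polyfit(l,n,1);print('rail',np.degrees(p[0]),p[1],'z',R[:,2].max())
```

```text
t 6.93 tcp [ 0.555  -0.2154  0.2496] yaw -22.7 F [-0.92  0.27 -0.57] M [-0.029 -0.013  0.013] gap 1.004 gf 0.0
(0.554, -0.218, 0.15, -23) travel [-0.0035, 0.0004, 0.1245] turn [-0.0009, -0.0003, 0.0015]
4836 ((0.5567635297775269, -0.2187311053276062), (0.1982230246067047, 0.04311756789684296), 65.51026153564453)
hi ((0.556546151638031, -0.21864689886569977), (0.19822810590267181, 0.042925313115119934), 65.74287414550781)
rail -1.1085372549795216 -0.002623646136168845 z 0.03890904459032773
```

View pics/wrist3.png

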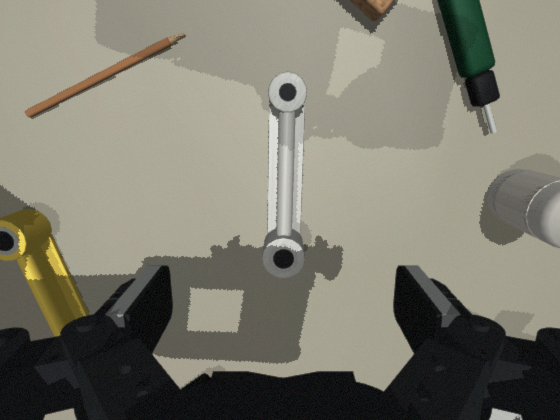

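The wrist view shows the small boss at (288,92) and the large boss at (283,258). The bulb runs straight between them, and image-up is casting +x.

```bash
cat >> h.py <<'E'
def ftavg(n=15):
    L=[]
    for i in range(n):
        manip.snapshot('wrist');s=manip.sense();L.append(np.r_[s['force'],s['ft_torque']])
    L=np.array(L);print('FT mean',L.mean(0).round(4),'sem',(L.std(0)/n**.5).round(4));return L.mean(0)
E
python3 - <<'E'
from h import *
np.save('/tmp/base.npy',ftavg(12))
go((.5565,-.2187,.011,-24.1))
E
```

```text
FT mean [-0.0991 -0.122   0.0988  0.0163  0.0031 -0.0044] sem [0.1243 0.1059 0.1316 0.0067 0.0071 0.0095]
t 7.53 tcp [ 0.5557 -0.2151  0.2511] yaw -22.6 F [-0.   -0.85 -0.01] M [ 0.004 -0.006  0.019] gap 0.999 gf 0.0
(0.5565, -0.2187, 0.011, -24.1) travel [-0.0037, 0.0025, 0.3001] turn [0.0001, 0.0, 0.0082]
```

{"method": "apply_moves", "body": {"claw": [1,1,1,1,1], "travel": [[-0.004,0.0025,0.05],[-0.004,0.0025,0.1],[-0.004,0.0025,0.15],[-0.004,0.0025,0.2],[-0.004,0.0025,0.25]], "turn": [[0,0,0.008],[0,0,0.008],[0,0,0.008],[0,0,0.008],[0,0,0.008]]}}

```text
t: 7.95
tcp_pos: [0.5565, -0.2193, 0.0496]
tool_rot: [0.839, 0.544, 0.0, 0.001]
force: [-0.1, 0.4, -0.1]
finger_gap: 0.998
gripper_force: 0.0
```

Run:
```python
from h import *
manip.snapshot('wrist');manip.snapshot('wrist')
go((.5565,-.2187,.012,-24.1))
```

```text
t 8.05 tcp [ 0.551  -0.216   0.0432] yaw -24.1 F [-1.45  0.54 -0.28] M [ 0.022  0.024 -0.032] gap 1.001 gf 0.0
(0.5565, -0.2187, 0.012, -24.1) travel [-0.0003, 0.0083, 0.0388] turn [-0.0055, -0.0008, -0.0]
```

{"method": "apply_moves", "body": {"claw": [1,1,1,1], "travel": [[0,0,0.02],[0,0,0.036],[0,0,0.036],[0,0,0.036]], "turn": [[0,0,0],[0,0,0],[0,0,0],[0,0,0]]}}

```text
t: 8.38
tcp_pos: [0.5569, -0.2195, 0.0236]
tool_rot: [0.839, 0.544, 0.0, 0.001]
force: [1.0, -0.4, -0.2]
finger_gap: 1.0
gripper_force: 0.0
```

Run:
```python
from h import *
go((.5565,-.2187,.012,-24.1))
```

```text
t 8.38 tcp [ 0.5569 -0.2195  0.0236] yaw -24.1 F [ 1.02 -0.39 -0.16] M [-0.025  0.016 -0.027] gap 1.0 gf 0.0
(0.5565, -0.2187, 0.012, -24.1) travel [0.0007, -0.0009, 0.0144] turn [0.0005, 0.0001, 0.0001]
```

{"method": "apply_moves", "body": {"claw": [1,1,1], "travel": [[0,0,0.0145],[0,0,0.0145],[0,0,0.0145]], "turn": [[0,0,0],[0,0,0],[0,0,0]], "newtons": 70}}

```text
t: 8.63
tcp_pos: [0.5563, -0.2191, 0.0109]
tool_rot: [0.839, 0.544, 0.0, 0.0]
force: [-0.9, -0.4, -0.1]
finger_gap: 1.0
gripper_force: 0.0
```

{"method": "apply_moves", "body": {"claw": [-0.5,-0.9,-0.9,-0.9,-0.9], "travel": [[0,0,0],[0,0,0],[0,0,0],[0,0,0],[0,0,0]], "turn": [[0,0,0],[0,0,0],[0,0,0],[0,0,0],[0,0,0]]}}

```text
t: 9.05
tcp_pos: [0.5564, -0.2191, 0.0106]
tool_rot: [0.839, 0.544, 0.0, 0.0]
force: [0.3, 0.4, -0.0]
finger_gap: 0.298
gripper_force: 0.0
```

{"method": "apply_moves", "body": {"claw": [-0.9,-0.9,-0.9,-0.9], "travel": [[0,0,0],[0,0,0],[0,0,0],[0,0,0]], "turn": [[0,0,0],[0,0,0],[0,0,0],[0,0,0]]}}

```text
t: 9.38
tcp_pos: [0.5564, -0.2191, 0.0108]
tool_rot: [0.839, 0.544, 0.0, 0.0]
force: [-0.3, -0.6, 3.1]
finger_gap: 0.16
gripper_force: 68.2
```

Gripped hard. A small trial lift of 15 mm, then read the moment.

{"method": "apply_moves", "body": {"claw": [-0.9,-0.9,-0.9,-0.9,-0.9], "travel": [[0,0,-0.004],[0,0,-0.01],[0,0,-0.019],[0,0,-0.019],[0,0,-0.019]], "turn": [[0,0,0],[0,0,0],[0,0,0],[0,0,0],[0,0,0]]}}

```text
t: 9.8
tcp_pos: [0.5566, -0.2193, 0.0261]
tool_rot: [0.839, 0.544, 0.0, 0.0]
force: [0.6, 0.3, -4.4]
finger_gap: 0.166
gripper_force: 68.3
```

Run:
```python
from h import *
f=ftavg(15)-np.load('/tmp/base.npy')
a=np.radians(65.9);ex=np.array([np.cos(a),np.sin(a),0]);ey=np.array([-np.sin(a),np.cos(a),0])
print('Fz',f[2],'M about casting x,y',f[3:]@ex,f[3:]@ey)
# r=x ex, F=Fz z: M= x Fz (ex x z) = -x Fz ey
print('x offset',-(f[3:]@ey)/f[2])
s=snap('side','side3');go((.5565,-.2187,.012,-24.1))
P=cloud(s).reshape(-1,3);d=(P[:,:2]-[.5565,-.2187]);l=d@ex[:2];n=d@ey[:2]
for x,r in((-.078,.02),(.082,.016)):
    m=(np.hypot(l-x,n)<r)&(P[:,2]>.03)&(P[:,2]<.1);print(x,m.sum(),np.percentile(P[m,2],[50,85]))
```

```text
FT mean [ 1.6240e-01 -6.8700e-02 -3.9507e+00 -6.1000e-03 -6.5000e-03 -3.8000e-03] sem [0.1276 0.116  0.1179 0.0092 0.0059 0.0049]
Fz -4.049472175075294 M about casting x,y -0.01793966196284479 0.01650605274314355
x offset 0.004076099804991658
t 10.6 tcp [ 0.5563 -0.2191  0.0257] yaw -24.1 F [-0.65  0.53 -3.5 ] M [ 0.054 -0.014  0.009] gap 0.161 gf 68.28
(0.5565, -0.2187, 0.012, -24.1) travel [0.0006, 0.0001, 0.0171] turn [-0.0, 0.0, 0.0001]
-0.078 252 [0.05959829 0.060979  ]Traceback (most recent call last):
  File "<stdin>", line 10, in <module>
    return _quantile_unchecked(
        a, q, axis, out, overwrite_input, method, keepdims, weights)
    return _ureduce(a,
                    func=_quantile_ureduce_func,
    ...<5 lines>...
                    overwrite_input=overwrite_input,
                    method=method)
    r = func(a, **kwargs)
    result = _quantile(arr,
                       quantiles=q,
    ...<2 lines>...
                       out=out,
                       weights=wgt)
    slices_having_nans = np.isnan(arr[-1, ...])
                                  ~~~^^^^^^^^^
IndexError: index -1 is out of bounds for axis 0 with size 0
```

{"method": "apply_moves", "body": {"claw": [-0.9,-0.9,-0.9,-0.9,-0.9], "travel": [[0,0,-0.015],[0,0,-0.025],[0,0,-0.025],[0,0,-0.025],[0,0,-0.025]], "turn": [[0,0,0],[0,0,0],[0,0,0],[0,0,0],[0,0,0]], "newtons": 20}}

```text
t: 11.02
tcp_pos: [0.5564, -0.2192, 0.0461]
tool_rot: [0.839, 0.544, 0.0, 0.0]
force: [-0.7, 1.0, -3.4]
finger_gap: 0.163
gripper_force: 68.1
```

Run:
```python
from h import *
f=ftavg(35)-np.load('/tmp/base.npy')
a=np.radians(65.9);ex=np.array([np.cos(a),np.sin(a),0]);ey=np.array([-np.sin(a),np.cos(a),0])
print('Fz',f[2],'x offset',-(f[3:]@ey)/f[2])
s=snap('wrist','wrist4');go((.5565,-.2187,.012,-24.1))
P=cloud(s).reshape(-1,3);d=(P[:,:2]-[.5565,-.2187]);l=d@ex[:2];n=d@ey[:2]
for x,r in((-.078,.021),(.082,.017),(.04,.005)):
    m=(np.hypot(l-x,n)<r)&(P[:,2]>.03)&(P[:,2]<.12);print(x,m.sum(),np.percentile(P[m,2],[50,85]) if m.any() else '')
```

```text
FT mean [ 2.3000e-02 -6.8100e-02 -3.7382e+00 -1.2300e-02 -1.8000e-03  1.0700e-02] sem [0.0836 0.0761 0.0861 0.0053 0.0042 0.0052]
Fz -3.8369885817008487 x offset 0.006287195804689375
t 12.82 tcp [ 0.5563 -0.2191  0.0457] yaw -24.1 F [ 0.68  0.68 -4.42] M [ 0.031 -0.005 -0.012] gap 0.163 gf 68.14
(0.5565, -0.2187, 0.012, -24.1) travel [0.0006, 0.0, 0.0421] turn [-0.0, 0.0, 0.0001]
-0.078 0 
0.082 10735 [0.07377137 0.07449784]
0.04 724 [0.07116181 0.071904  ]
```

View pics/wrist4.png

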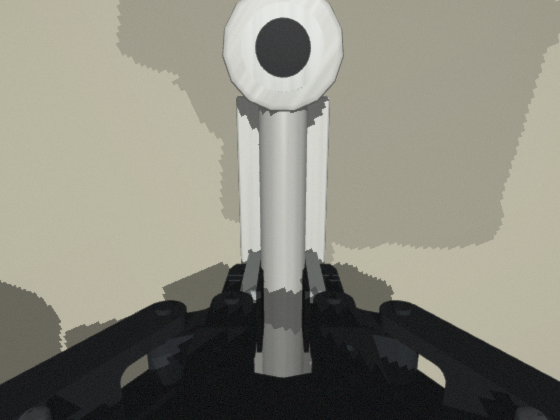

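The wrist view shows the casting held level, with the small boss at (283,48) and its top at z≈0.074 against 0.073 expected. I'll raise it and carry it towards the stand.

Run:
```python
from h import *
go((.556,-.219,.18),(.54,-.02,.18,-81))
```

```text
t 12.82 tcp [ 0.5563 -0.2191  0.0457] yaw -24.1 F [ 0.68  0.68 -4.42] M [ 0.031 -0.005 -0.012] gap 0.163 gf 68.14
(0.556, -0.219, 0.18) travel [-0.0, -0.0004, -0.1679] turn [-0.0, 0.0, 0.0]
(0.54, -0.02, 0.18, -81) travel [0.2189, -0.1202, -0.1679] turn [-0.0, 0.0, 0.3162]
```

{"method": "apply_moves", "body": {"claw": [-0.9,-0.9,-0.9,-0.9,-0.9], "travel": [[0,0,-0.03],[0,0,-0.07],[0,0,-0.11],[0,0,-0.15],[0,0,-0.168]], "turn": [[0,0,0],[0,0,0],[0,0,0],[0,0,0],[0,0,0]], "newtons": 70}}

```text
t: 13.23
tcp_pos: [0.5581, -0.2201, 0.1844]
tool_rot: [0.839, 0.544, 0.001, 0.003]
force: [0.3, 0.3, -3.4]
finger_gap: 0.163
gripper_force: 68.7
```

{"method": "apply_moves", "body": {"claw": [-0.9,-0.9,-0.9,-0.9,-0.9], "travel": [[0.02,-0.011,0],[0.05,-0.028,0],[0.085,-0.047,0],[0.12,-0.066,0],[0.15,-0.082,0]], "turn": [[0,0,0.03],[0,0,0.065],[0,0,0.1],[0,0,0.135],[0,0,0.17]]}}

```text
t: 13.65
tcp_pos: [0.5443, -0.0808, 0.1801]
tool_rot: [0.954, 0.301, -0.0, -0.001]
force: [-0.1, 1.0, -3.9]
finger_gap: 0.161
gripper_force: 68.8
```

Run:
```python
from h import *
manip.snapshot('top');w=snap('wrist','wrist5')
go((.54,-.02,.18,-81),(.559,.1123,.18,-81))
P=cloud(w);Q=P.reshape(-1,3);m=(Q[:,2]>.06)&(Q[:,2]<.08)&(np.hypot(Q[:,0]-.5635,Q[:,1]-.113)<.035);Q=Q[m];print(len(Q))
if len(Q)>10: print(cv2.minAreaRect(Q[:,:2].astype(np.float32)),Q.min(0),Q.max(0))
```

```text
t 13.75 tcp [ 0.5432 -0.0782  0.1798] yaw -54.6 F [-0.45  0.13 -4.21] M [-0.04   0.032  0.043] gap 0.161 gf 68.84
(0.54, -0.02, 0.18, -81) travel [0.0389, -0.0615, -0.0] turn [-0.0013, 0.0007, 0.1469]
(0.559, 0.1123, 0.18, -81) travel [0.1541, -0.1825, 0.0004] turn [-0.0013, 0.0007, 0.1469]
2007
((0.5642958283424377, 0.11425197124481201), (0.024155935272574425, 0.03564208000898361), 6.98351526260376) [0.55046193 0.09546722 0.06001702] [0.57827369 0.13133756 0.07291694]
```

{"method": "apply_moves", "body": {"claw": [-0.9,-0.9,-0.9,-0.9,-0.9], "travel": [[0.02,-0.025,0],[0.055,-0.065,0],[0.095,-0.112,0],[0.13,-0.154,0],[0.155,-0.183,0]], "turn": [[0,0,0.03],[0,0,0.06],[0,0,0.09],[0,0,0.12],[0,0,0.147]]}}

```text
t: 14.17
tcp_pos: [0.562, 0.1095, 0.1801]
tool_rot: [0.997, 0.075, 0.0, 0.0]
force: [0.8, 0.4, -4.2]
finger_gap: 0.16
gripper_force: 68.9
```

{"method": "apply_moves", "body": {"claw": [-0.9,-0.9,-0.9,-0.9], "travel": [[0,0,0.03],[0,0,0.06],[0,0,0.07],[0,0,0.07]], "turn": [[0,0,0],[0,0,0],[0,0,0],[0,0,0]]}}

```text
t: 14.5
tcp_pos: [0.56, 0.1081, 0.1218]
tool_rot: [0.997, 0.077, -0.003, -0.0]
force: [0.6, -0.4, -3.8]
finger_gap: 0.164
gripper_force: 69.1
```

Run:
```python
from h import *
manip.snapshot('top');manip.snapshot('top')
f=ftavg(50);b=np.load('/tmp/base.npy')
a=np.radians(9);ex=np.array([np.cos(a),np.sin(a),0]);ey=np.array([-np.sin(a),np.cos(a),0])
print('x offset raw',-(f[3:]@ey)/f[2],'rebased',-((f-b)[3:]@ey)/(f-b)[2])
go((.5596,.1131,.085,-81))
```

```text
FT mean [ 1.148e-01 -3.170e-02 -3.613e+00 -1.800e-03  4.200e-03  6.500e-03] sem [0.0708 0.0675 0.0699 0.0044 0.0034 0.0037]
x offset raw 0.0012223871096747687 rebased 0.0010483811612593116
t 17.1 tcp [0.5619 0.1084 0.1241] yaw -81.1 F [-0.12 -0.65 -3.82] M [-0.024 -0.031  0.016] gap 0.163 gf 69.08
(0.5596, 0.1131, 0.085, -81) travel [-0.002, -0.0063, 0.0488] turn [0.0, 0.0, -0.0008]
```

{"method": "apply_moves", "body": {"claw": [-0.8,-0.8,-0.8,-0.8,-0.8], "travel": [[-0.001,-0.006,0.01],[-0.001,-0.006,0.02],[-0.001,-0.006,0.03],[-0.001,-0.006,0.038],[-0.001,-0.006,0.038]], "turn": [[0,0,0],[0,0,0],[0,0,0],[0,0,0],[0,0,0]], "newtons": 30}}

```text
t: 17.52
tcp_pos: [0.559, 0.113, 0.0916]
tool_rot: [0.997, 0.077, -0.002, -0.0]
force: [-0.6, -0.2, -4.4]
finger_gap: 0.164
gripper_force: 69.1
```

{"method": "apply_moves", "body": {"claw": [-0.75,-0.75,-0.75,-0.75], "travel": [[0,0,0],[0,0,0],[0,0,0],[0,0,0]], "turn": [[0,0,0],[0,0,0],[0,0,0],[0,0,0]], "newtons": 20}}

```text
t: 17.85
tcp_pos: [0.5608, 0.1129, 0.0941]
tool_rot: [0.997, 0.077, 0.0, 0.0]
force: [-0.3, -0.3, -3.3]
finger_gap: 0.156
gripper_force: 69.1
```

Run:
```python
from h import *
s=snap('side','side6')
go((.5618,.1131,.081,-81))
cv2.imwrite('pics/c6.png',cv2.resize(s['pixels'][80:260,180:360,::-1],None,fx=3,fy=3))
```

```text
t 17.9 tcp [0.5607 0.1129 0.0941] yaw -81.2 F [-0.82  0.69 -2.81] M [0.012 0.002 0.003] gap 0.161 gf 69.08
(0.5618, 0.1131, 0.081, -81) travel [0.0013, 0.0, 0.0164] turn [0.0, -0.0003, -0.0008]
```

View pics/c6.png

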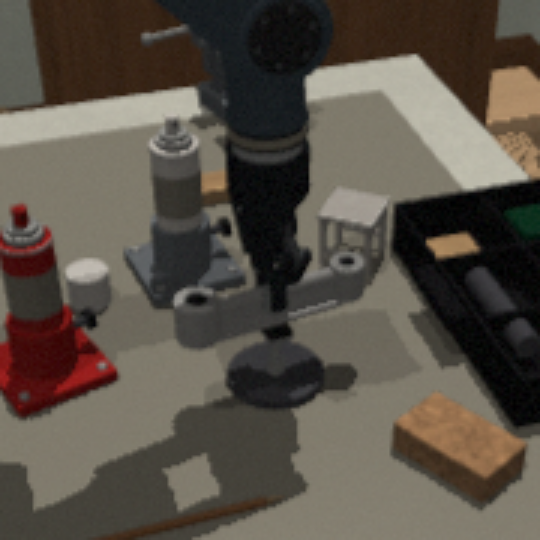

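The crop shows the casting held level over the stand head at (278,330), and the cap standing upright at (90,285). Lowering it now.

{"method": "apply_moves", "body": {"claw": [-0.9,-0.9,-0.9,-0.9,-0.9], "travel": [[0.0015,-0.0005,0.006],[0.0015,-0.0005,0.012],[0.0015,-0.0005,0.0145],[0.0015,-0.0005,0.0145],[0.0015,-0.0005,0.0145]], "turn": [[0,0,0],[0,0,0],[0,0,0],[0,0,0],[0,0,0]]}}

```text
t: 18.32
tcp_pos: [0.5613, 0.1135, 0.0817]
tool_rot: [0.997, 0.077, -0.0, -0.0]
force: [1.5, -0.2, -5.2]
finger_gap: 0.162
gripper_force: 69.1
```

{"method": "apply_moves", "body": {"claw": [-0.9,-0.9,-0.9], "travel": [[0,0,0.0015],[0,0,0.0015],[0,0,0.0015]], "turn": [[0,0,0],[0,0,0],[0,0,0]]}}

```text
t: 18.57
tcp_pos: [0.5616, 0.1135, 0.081]
tool_rot: [0.997, 0.077, 0.0, 0.0]
force: [1.0, 0.1, -2.7]
finger_gap: 0.16
gripper_force: 69.4
```

{"method": "apply_moves", "body": {"claw": [-0.9,-0.9,-0.9], "travel": [[0,0,0.001],[0,0,0.001],[0,0,0.001]], "turn": [[0,0,0],[0,0,0],[0,0,0]]}}

```text
t: 18.82
tcp_pos: [0.5617, 0.1136, 0.0808]
tool_rot: [0.997, 0.077, 0.0, 0.0]
force: [-1.3, -0.6, 2.8]
finger_gap: 0.159
gripper_force: 69.9
```

Run:
```python
from h import *
f=ftavg(12)
go((.5618,.1131,.081,-81))
```

```text
FT mean [-2.1564e+00  9.3300e-02  5.4676e+00 -2.5600e-02  3.3150e-01 -6.0000e-04] sem [0.1071 0.1145 0.2111 0.0075 0.0129 0.0101]
t 19.42 tcp [0.5617 0.1136 0.0807] yaw -81.1 F [-2.51  0.59  5.57] M [-0.054  0.299  0.025] gap 0.163 gf 69.97
(0.5618, 0.1131, 0.081, -81) travel [0.0, 0.0006, -0.0003] turn [0.0, -0.0002, -0.0008]
```

{"method": "apply_moves", "body": {"claw": [-0.9,-0.9,-0.9], "travel": [[0,0,-0.0007],[0,0,-0.0007],[0,0,-0.0007]], "turn": [[0,0,0],[0,0,0],[0,0,0]]}}

```text
t: 19.67
tcp_pos: [0.5616, 0.1136, 0.0807]
tool_rot: [0.997, 0.077, 0.0, 0.0]
force: [-1.5, -0.1, 3.1]
finger_gap: 0.164
gripper_force: 69.7
```

{"method": "apply_moves", "body": {"claw": [-0.58,-0.58], "travel": [[0,0,0],[0,0,0]], "turn": [[0,0,0],[0,0,0]]}}

```text
t: 19.83
tcp_pos: [0.5619, 0.1135, 0.0804]
tool_rot: [0.997, 0.077, 0.0, 0.0]
force: [-0.2, 0.0, 0.7]
finger_gap: 0.21
gripper_force: 0.0
```

```bash
cat >> h.py <<'E'
def tilt(s,cx,cy,yaw=9):
    """boss top heights seen in the wrist/side clouds"""
    a=np.radians(yaw);ex=np.array([np.cos(a),np.sin(a)]);ey=np.array([-ex[1],ex[0]])
    P=cloud(s).reshape(-1,3);d=P[:,:2]-[cx,cy];l=d@ex;n=d@ey
    for x,r in((-.078,.02),(.082,.016),(.04,.005)):
        m=(np.hypot(l-x,n)<r)&(P[:,2]>.08)&(P[:,2]<.14);print(x,m.sum(),np.percentile(P[m,2],[50,85]).round(4) if m.any() else '')
E
python3 - <<'E'
from h import *
tilt(snap('side','side7'),.5618,.1135);tilt(snap('wrist','wrist7'),.5618,.1135)
go((.5618,.1131,.081,-81))
E
```

```text
-0.078 149 [0.1139 0.1155]
0.082 85 [0.1081 0.1099]
0.04 15 [0.0997 0.1054]
-0.078 0 
0.082 9946 [0.109  0.1097]
0.04 725 [0.1064 0.107 ]
t 19.93 tcp [0.5618 0.1135 0.0805] yaw -81.2 F [-1.02  0.17 -0.47] M [0.005 0.058 0.007] gap 0.212 gf 0.0
(0.5618, 0.1131, 0.081, -81) travel [-0.0001, 0.0005, -0.0007] turn [0.0, -0.0001, -0.0008]
```

{"method": "apply_moves", "body": {"claw": [-0.5,-0.5,-0.5], "travel": [[0,0,0],[0,0,0],[0,0,0]], "turn": [[0,0,0],[0,0,0],[0,0,0]]}}

```text
t: 20.18
tcp_pos: [0.5616, 0.1136, 0.0805]
tool_rot: [0.997, 0.077, 0.0, -0.0]
force: [0.8, -0.4, -0.6]
finger_gap: 0.246
gripper_force: 0.0
```

Run:
```python
from h import *
tilt(snap('side','side8'),.5618,.1135);tilt(snap('wrist','wrist8'),.5618,.1135)
go((.5618,.1131,.081,-81))
```

```text
-0.078 151 [0.1141 0.1162]
0.082 79 [0.1081 0.1099]
0.04 11 [0.1033 0.1063]
-0.078 0 
0.082 9871 [0.109  0.1097]
0.04 718 [0.1063 0.107 ]
t 20.28 tcp [0.5616 0.1136 0.0806] yaw -81.1 F [-0.53 -0.26 -0.35] M [0.048 0.001 0.013] gap 0.255 gf 0.0
(0.5618, 0.1131, 0.081, -81) travel [0.0002, 0.0006, -0.0005] turn [-0.0, -0.0, -0.0008]
```

It stays balanced. Open further, then rise straight up.

{"method": "apply_moves", "body": {"claw": [0.1,0.1,0.1,0.1,0.1], "travel": [[0,0,0],[0,0,0],[0,0,0],[0,0,-0.01],[0,0,-0.03]], "turn": [[0,0,0],[0,0,0],[0,0,0],[0,0,0],[0,0,0]]}}

```text
t: 20.7
tcp_pos: [0.56, 0.1135, 0.1036]
tool_rot: [0.997, 0.077, -0.002, -0.0]
force: [-0.1, -0.0, 0.2]
finger_gap: 0.549
gripper_force: 0.0
```

{"method": "apply_moves", "body": {"claw": [0.1,0.1,0.1,0.1,0.1], "travel": [[0,0,-0.04],[0,0,-0.09],[0,0,-0.14],[0,0,-0.19],[0,0,-0.24]], "turn": [[0,0,0],[0,0,0],[0,0,0],[0,0,0],[0,0,0]]}}

```text
t: 21.12
tcp_pos: [0.5609, 0.1136, 0.2993]
tool_rot: [0.997, 0.077, 0.0, 0.0]
force: [0.1, 0.7, -0.2]
finger_gap: 0.547
gripper_force: 0.0
```

Run:
```python
from h import *
tilt(snap('side','side9'),.5618,.1135)
go((.5195,.27,.30,-60),(.5195,.334,.30))
P=cloud(snap('top','top9')).reshape(-1,3);m=(np.hypot(P[:,0]-.52,P[:,1]-.334)<.03)&(P[:,2]>.18);print(m.sum(),P[m].mean(0),P[m].max(0))
```

```text
-0.078 147 [0.1142 0.116 ]
0.082 71 [0.1083 0.1101]
0.04 13 [0.0987 0.1067]
t 21.17 tcp [0.5659 0.1138 0.3084] yaw -81.1 F [ 1.87 -0.18  4.21] M [-0.036 -0.14   0.03 ] gap 0.548 gf 0.0
(0.5195, 0.27, 0.3, -60) travel [-0.0273, -0.2019, 0.0094] turn [0.0019, -0.0054, -0.1174]
(0.5195, 0.334, 0.3) travel [-0.015, -0.2809, 0.0094] turn [0.0009, -0.0056, 0.0]
41 [0.51965456 0.33339744 0.18978887] [0.53414815 0.34688671 0.20107215]
```

{"method": "apply_moves", "body": {"claw": [-1,-1,-1,-1,-1], "travel": [[-0.003,-0.05,0],[-0.006,-0.1,0],[-0.009,-0.15,0],[-0.012,-0.2,0],[-0.015,-0.25,0]], "turn": [[0,0,0],[0,0,0],[0,0,0],[0,0,0],[0,0,0]]}}

```text
t: 21.63
tcp_pos: [0.5178, 0.3107, 0.2965]
tool_rot: [0.997, 0.077, -0.0, 0.0]
force: [0.4, 0.2, 0.2]
finger_gap: 0.004
gripper_force: 0.0
```

{"method": "apply_moves", "body": {"claw": [-1,-1,-1,-1], "travel": [[0,-0.031,0.02],[0,-0.031,0.045],[0,-0.031,0.045],[0,-0.031,0.045]], "turn": [[0,0,0],[0,0,0],[0,0,0],[0,0,0]]}}

```text
t: 21.97
tcp_pos: [0.5138, 0.3335, 0.2593]
tool_rot: [0.997, 0.078, -0.002, 0.001]
force: [-0.3, -0.5, -0.1]
finger_gap: -0.003
gripper_force: 0.0
```

Run:
```python
from h import *
w=snap('wrist','wrist10')
P=cloud(w).reshape(-1,3);r=np.hypot(P[:,0]-.5198,P[:,1]-.334)
m=(r<.03)&(P[:,2]>.189)&(P[:,2]<.21);Q=P[m];print(m.sum(),Q.mean(0) if m.any() else '')
if m.any(): print(cv2.minEnclosingCircle(Q[:,:2].astype(np.float32)),np.percentile(Q[:,2],[10,50,90]))
m=(r<.04)&(P[:,2]>.158)&(P[:,2]<.17);Q=P[m];print('shoulder',m.sum(),cv2.minEnclosingCircle(Q[:,:2].astype(np.float32)) if m.any() else '')
go((.5198,.334,.21,-81))
```

```text
557 [0.52094235 0.33514788 0.19600204]
((0.519921064376831, 0.33457428216934204), 0.008159350603818893) [0.19334569 0.19647667 0.19744121]
shoulder 2304 ((0.5198215842247009, 0.3352136015892029), 0.027423791587352753)
t 22.02 tcp [0.5149 0.3333 0.2606] yaw -81.2 F [ 0.13 -0.45 -0.48] M [-0.008  0.031  0.072] gap 0.003 gf 0.0
(0.5198, 0.334, 0.21, -81) travel [0.0062, 0.0001, 0.0632] turn [0.0002, 0.0003, -0.0009]
```

View pics/wrist10.png

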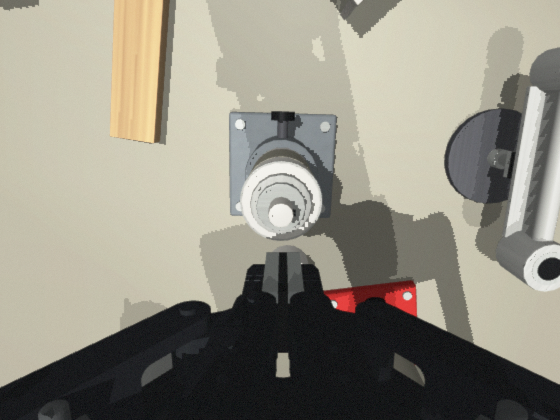

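The nozzle shows at (281,213), centred at (0.520, 0.3347) with its top at z≈0.196. The casting is on the stand at right.

{"method": "apply_moves", "body": {"claw": [-1,-1,-1,-1], "travel": [[0.006,-0.001,0.03],[0.006,-0.001,0.065],[0.006,-0.001,0.065],[0.006,-0.001,0.065]], "turn": [[0,0,0],[0,0,0],[0,0,0],[0,0,0]]}}

```text
t: 22.35
tcp_pos: [0.5197, 0.3341, 0.2086]
tool_rot: [0.997, 0.076, -0.001, 0.0]
force: [0.2, 0.0, 1.1]
finger_gap: 0.0
gripper_force: 0.0
```

Run:
```python
from h import *
manip.snapshot('top');tilt(snap('side','side11'),.5618,.1135)
go((.520,.3347,.192,-81))
```

```text
-0.078 137 [0.1145 0.1159]
0.082 88 [0.1073 0.1104]
0.04 16 [0.0917 0.1059]
t 22.45 tcp [0.5211 0.3352 0.2106] yaw -81.2 F [ 0.17 -0.18  0.9 ] M [ 0.027 -0.031  0.061] gap 0.001 gf 0.0
(0.52, 0.3347, 0.192, -81) travel [-0.0016, 0.0004, 0.0233] turn [-0.0002, -0.001, -0.0012]
```

{"method": "apply_moves", "body": {"claw": [-1,-1,-1,-1,-1], "travel": [[-0.001,0,0.014],[-0.001,0,0.02],[-0.001,0,0.0235],[-0.001,0,0.025],[-0.001,0,0.025]], "turn": [[0,0,0],[0,0,0],[0,0,0],[0,0,0],[0,0,0]]}}

```text
t: 22.87
tcp_pos: [0.5201, 0.3355, 0.192]
tool_rot: [0.997, 0.077, 0.002, -0.0]
force: [-1.9, -2.2, 13.0]
finger_gap: -0.0
gripper_force: 7.0
```

{"method": "apply_moves", "body": {"claw": [-1,-1,-1,-1,-1], "travel": [[0,0,0.001],[0,0,0.001],[0,0,0.001],[0,0,0.001],[0,0,0.001]], "turn": [[0,0,0],[0,0,0],[0,0,0],[0,0,0],[0,0,0]]}}

```text
t: 23.28
tcp_pos: [0.5201, 0.3355, 0.192]
tool_rot: [0.997, 0.077, 0.002, -0.0]
force: [-3.3, -2.6, 16.6]
finger_gap: -0.0
gripper_force: 8.5
```

{"method": "apply_moves", "body": {"claw": [-1,-1,-1,-1,-1], "travel": [[0,0,-0.01],[0,0,-0.03],[0,0,-0.06],[0,0,-0.1],[0,0,-0.1]], "turn": [[0,0,0],[0,0,0],[0,0,0],[0,0,0],[0,0,0]]}}

```text
t: 23.7
tcp_pos: [0.522, 0.3368, 0.2743]
tool_rot: [0.997, 0.077, 0.006, -0.002]
force: [1.1, 0.2, 0.6]
finger_gap: 0.001
gripper_force: 0.0
```

Run:
```python
from h import *
for i in range(6): manip.snapshot('top')
s=snap('side','side12');tilt(s,.5618,.1135)
P=cloud(snap('wrist','wrist12')).reshape(-1,3);r=np.hypot(P[:,0]-.5198,P[:,1]-.334)
m=(r<.03)&(P[:,2]>.185)&(P[:,2]<.21);print('nozzle',np.percentile(P[m,2],[50,90]))
go((.520,.3347,.192,-81))
cv2.imwrite('pics/c12.png',cv2.resize(s['pixels'][80:260,180:360,::-1],None,fx=3,fy=3))
```

```text
-0.078 142 [0.1139 0.1156]
0.082 77 [0.1083 0.1099]
0.04 19 [0.09  0.106]
nozzle [0.19639553 0.19742691]
t 24.1 tcp [0.5182 0.3349 0.2664] yaw -81.1 F [-0.36  0.47 -0.27] M [ 0.014 -0.003 -0.072] gap -0.0 gf 0.0
(0.52, 0.3347, 0.192, -81) travel [0.0024, 0.0006, 0.093] turn [0.0002, 0.0009, -0.0008]
```

View pics/c12.png

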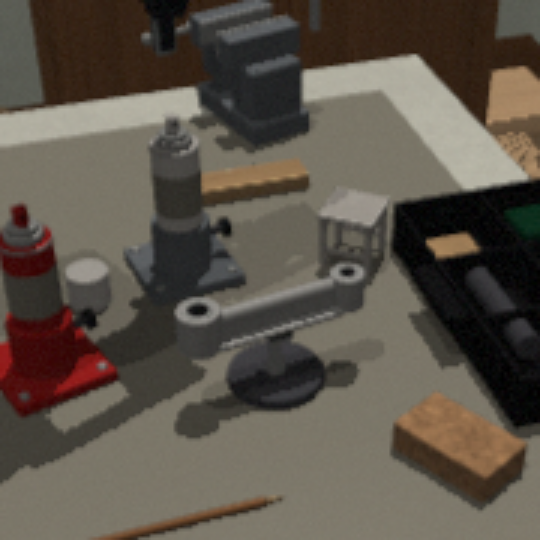

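The crop shows the casting balanced level on the stand from (200,320) to (348,280), and the nozzle up at (172,125). The cap stands at (90,285) and the gripper is clear of everything.

```bash
python3 -c "
from station import manip
print(manip.sign_off())"
```

```text
the job is handed in; nothing more can be done
None
```

I did all three steps and handed the job in at about 24 s: the cap stands open side down on the bench, the casting balances level across the stand's head, and the nozzle was pressed right down and sprang back up; no verdict came back.

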